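Close the analyser's sample drawer and hold its cover plate for fastening

TASK

Push the analyser's open sample drawer fully home until it clicks into its detent; after that, pick up the ribbed cover plate by its rib and press its flat back squarely against the sprung grey seal frame round the drawer, edges matching the frame's edges. Hold it there off the bench with a steady push of about 10 newtons, never over 20, so that a colleague can put in the screws: finish while still gripping and pressing, do not let go. Leave the other things on the bench where they are.

Things in the scene. Friction and masses are not known exactly. Their poses are not given: they have to be found in the camera images.
- analyser: Orange bench analyser, fixed. Low sample bay (150 mm wide, 130 deep, 25 to 105 above the bench) towards the robot; tall housing (400 wide, top at 165) begins 110 behind the bay's front face. Origin: on the bench below the middle of the bay's front face; x points level into the machine (the way the drawer closes), z up. Its heading varies.
- drawer (a joint): How far the sample drawer is open (m): 0 fully home, at most 0.13. It slides along the analyser's x with about 1 N of friction; from 11 to 5 mm a sprung roller resists (steady push needed: about 6 N), from about 4 mm it draws the drawer home to a hard stop and keeps it there (over 4 N to pull it out).
- drawer_front (a point): Centre of the front face of the drawer's grey front panel (80 mm wide, 56 high; centre 65 above the bench). When home it is 6 in front of the bay's face, so 24 behind the relaxed seal frame's front face, between the posts (92 clear, open above: closed fingers pointing down fit in).
- seal: Light grey U-frame before the bay: two posts 16 mm wide, 80 high, a 9 high bar joining them at the bottom, no top bar; 124 wide over all, 12 thick. Sprung along the analyser's x, 1 N per mm, travel 24; relaxed, its front face is 30 before the bay's face. Origin: bottom middle of its front face, 25 above the bench, moving with it; axes as the analyser's.
- cover: Aluminium angle bracket with a central rib, 0.3 to 0.6 kg, loose, standing left or right of the drawer. Upright plate 124 mm wide, 80 high, 8 thick; foot flange 6 thick, reaching 60 from the back face. Origin: bottom middle of the plate's flat back face, x pointing out of that face, z up. Right in place, origin and axes agree with seal's, 25 above the bench.
- cover_rib (a point): Middle of the cover's solid upright rib, 50 mm above its foot's underside, 32 before the back face. The rib is 24 thick (along the cover's y), from 8 to 56 before the back face, top at 74: grip it across its thickness from above.
- plain_bracket: Bystander: smaller aluminium angle bracket without rib, 90 wide, 50 high; origin at the bottom of its flat back face.
- jar: Bystander: amber jar, 56 across, 85 high; origin at the bottom.
- beaker: Bystander: glass beaker, 64 across, 85 high; origin at the bottom.
- sample_cup: Bystander: white sample cup, 42 across, 28 high; origin at the bottom.
- screwdriver: Bystander: black screwdriver, 170 long, lying; origin under its middle.
- ring: Bystander: white sample-cup ring, 46 mm across, 12 high, lying flat; origin at the bottom.
There are look-alikes about, which are no part of the job. What is shaped like the cover but brown is not meant.

How it is judged:
On the way, in this order (a step that is already met when the one before it is completed fails the run):
1. the drawer is home in its detent while the cover still stands on the bench (value of joint drawer below 0.003 m and height (world z) of cover below 0.006 m), for 0.3 s.
2. the cover is gripped and lifted off the bench (height (world z) of cover above 0.012 m and contact force between the fingers and cover above 2 N), for 0.2 s.
At the end, for the whole second after the job is handed in: Drawer open by less than 3 mm; cover in the gripper, at least 12 mm above the bench and still, flat on the seal frame (both axes within 0.1 rad, at most 4 mm sunk in), sideways and in height within 8 mm of the frame, pressing on it with 6 to 15 N throughout the last second (all of step 2 and value of joint drawer below 0.003 m and contact force between cover and seal between 6 and 15 N and y of cover in the frame of seal between -0.008 and 0.008 m and z of cover in the frame of seal between -0.008 and 0.008 m and angle between the x axis of cover and the x axis of seal, either way round below 0.1 rad and angle between the z axis of cover and the z axis of seal, either way round below 0.1 rad and x of cover in the frame of seal below 0.004 m and linear speed of cover below 0.01 m/s); the arm keeps its last pose, push and grip.
It fails at once if the cover is pressed on the seal with more than 20 N (contact force between cover and seal above 20 N).
It fails at once if a bystander is moved by more than 25 mm (distance of any of plain_bracket, jar, beaker, sample_cup, screwdriver, ring from where it was at the start of the episode above 0.025 m).
It also fails if it takes over 64 s, if anything falls off the work surface, if the arm or the gripper's body presses on something with over 40 N, if the wrist force passes 120 N, or if a joint passes its speed limit or range.

ROBOT

A 6-joint arm with a two-finger parallel gripper is mounted at the origin on the work surface. World frame = base frame: x ahead of the robot, y to its left, z up, the work surface at z = 0. Lengths are in m, angles in rad, forces in N, time in s.
With the tool pointing down it reaches from about 0.3 to 0.775 m from the base axis. Payload 14.6 kg.
Tool frame: the origin (TCP) lies on the centre line of the jaws, within the pads' length; the fingertips stand ahead of it and the grasp point (between the pads) lies 8 mm behind it (r.tips_ahead is the z of the fingertips in the tool frame, in m); z points along the fingers, y is the direction in which the jaws open and shut (so a half turn about z gives the same grasp; the last joint's range is limited). The gripper opens to 85 mm and grips with 20 to 120 N. Pads are 22 mm wide; open, the fingers measure 114 mm over their backs; the gripper's body (76 mm by 85 mm) begins 54 mm behind the grasp point. The pads swing forward as they close: fully open they stand 13 mm farther back than shut.
Start: joints at [1.099, 0.3, 1.521, -0, 1.321, -0.067], TCP at [0.217, 0.506, 0.242] pointing down, gripper open.
Joint ranges: [-3.03, 3.03], [-0.79, 2.21], [0.23, 2.52], [-1.04, 4.18], [0, 3.07], [-2.55, 2.55]. Speed limits (rad/s): [2.22, 2.22, 2.57, 3.14, 3.14, 3.14].

INTERFACE

Orientations are given as a unit quaternion [w, x, y, z].
In Python, from station import r gives the robot as it stands. The module is installed in compiled form; this text tells all that it offers.
- The arm moves only by the tool jog_arm, never from a script. Its argument "plan" is a list that holds one entry, the list of rows, each a list of 4 numbers: the shift along the tool's x, y, z in m, then the turn about the tool's z in degrees. A call has 1 to 12 rows; each row shifts and turns the commanded pose from where the row before left it, along the tool's axes as they then stand; what a row does not reach is not made up. A row lasts 1/8 s, in which the tool goes at most 62.5 mm and 10.7 degrees, less where a joint would pass 70% of its speed; a pose out of reach is approached as far as the arm can. A call is refused whole if a number of a shift passes 0.0625 or a number of a turn 10.7, either way. A call with a gripper value outside its range is refused whole. "grip" is the gripper's target within -1 to 1 (fully open at 1, half-way at 0, shut at -1), set as the call begins (left out, the last holds). The fingers move at their own pace and stop on an object; the grip force is fixed at half the most. Time passes only in rows, so rows that do not move let the fingers close. It gives the time, the measured TCP pose, the force and the opening at its end, in the units of the state.
- r.sense(): the state, without advancing time (a new reading comes with each control period).
- r.grab_frame(name): name is "side" or "top" or "wrist"; returns a dict with "frame" (400x640x3 uint8, red, green, blue), "intrinsics" (3x3 intrinsics, pixels), "k1" (the pictures are not rectified: a ray, as slopes to the right and down, at radius r is drawn at 1 + k1 r^2 times it, then the intrinsics apply), "R" (3x3) and "t" (3): a world point X has camera coordinates R X + t; the wrist camera has in their place "mount" (4x4, takes a point from camera to tool coordinates, whose origin is the TCP and whose axes are the flange's). Camera axes: x right, y down, z forward; pixel columns grow to the right and rows downward; lengths in m; the calibration is good to about 2 mm. A picture is of the moment at which its call begins: read the wrist's pose just before it. There is no depth.
- r.job_done(): hands the job in, once; it reports no verdict.
The state is a dict: "time": time; "q": joint angles; "joint_velocities": joint speeds; "effort": joint torques, N m; "tcp_pos": TCP position; "tcp_rot": TCP orientation; "wrist_force": force on the tool from outside, world axes, zero at the start; "wrist_torque": the same for the moment, N m; "width": finger opening in m.
Only numpy, scipy, OpenCV 4.12 (cv2) and the standard library are available. Lean on these libraries where they do the work, as an engineer would, in place of code of your own. Each camera call takes 0.05 s, during which the arm holds its last target. There are 200 camera calls.

## Working session

There is one attempt and no reset: what is moved stays moved. The work goes in short steps, Python scripts to look and compute and a tool call to move; the robot and the scene stay as the last step left them, time stands still between calls to the robot, and variables do not carry over. Pictures are saved under pics/ and viewed, about 8 in all and at most 12, crops included, and the job is handed in when it is done.

Besides the shell and the picture viewer there is one more tool, called after "Emit:" as name(argument=value, ...) on one line, values as JSON. jog_arm: Moves the arm, as the interface text tells. Its arguments: {"type":"object","properties":{"plan":{"type":"array","items":{"type":"array","items":{"type":"array","items":{"type":"number"}}}},"grip":{"type":"number"}},"required":["plan"]}

```bash
mkdir -p pics
cat > h.py <<'E'
import numpy as np, cv2
from scipy.spatial.transform import Rotation as Rn
from station import r
def q2R(q): return Rn.from_quat([q[1],q[2],q[3],q[0]]).as_matrix()
def grab(n,fn=None):
    s=r.sense(); f=r.grab_frame(n)
    if n=='wrist':
        M=np.array(f['mount']); Rt=q2R(s['tcp_rot']); 
        Rw=Rt@M[:3,:3]; o=Rt@M[:3,3]+np.array(s['tcp_pos'])
        f['R']=Rw.T; f['t']=-Rw.T@o
    if fn: cv2.imwrite('pics/'+fn,f['frame'][:,:,::-1])
    np.savez('%s.npz'%(fn or n),frame=f['frame'],K=f['intrinsics'],k1=f['k1'],R=f['R'],t=f['t'])
    return f
def load(n):
    d=np.load('%s.npz'%n); return dict(frame=d['frame'],intrinsics=d['K'],k1=float(d['k1']),R=d['R'],t=d['t'])
def ray(f,uv):
    K=np.array(f['intrinsics']); p=cv2.undistortPoints(np.array([[uv]],float),K,np.array([f['k1'],0,0,0,0.]))[0,0]
    R=np.array(f['R']); return -R.T@np.array(f['t']), R.T@np.array([p[0],p[1],1])
def onz(f,uv,z):
    o,d=ray(f,uv); return o+d*(z-o[2])/d[2]
def proj(f,X):
    return cv2.projectPoints(np.array(X,float).reshape(-1,3),cv2.Rodrigues(np.array(f['R']))[0],np.array(f['t'],float),np.array(f['intrinsics']),np.array([f['k1'],0,0,0,0.]))[0][:,0]
def tri(a,ua,b,ub):
    o1,d1=ray(a,ua);o2,d2=ray(b,ub)
    s=np.linalg.lstsq(np.c_[d1,-d2],o2-o1,rcond=None)[0]
    p,q=o1+s[0]*d1,o2+s[1]*d2; return (p+q)/2,np.linalg.norm(p-q)
E
python3 - <<'E'
from h import *
np.set_printoptions(precision=4,suppress=True)
for n in('top','side'):
    f=grab(n,n+'1.png'); print(n,f['intrinsics'],f['k1'],-np.array(f['R']).T@f['t'])
f=grab('wrist','wrist1.png');print(f['mount'],f['k1'],r.tips_ahead,r.sense())
E
```

```text
top [[456.6887   0.     315.6051]
 [  0.     456.6887 196.5142]
 [  0.       0.       1.    ]] -0.08432831318824294 [ 0.3831 -0.0114  1.306 ]
side [[373.2879   0.     315.5831]
 [  0.     373.2879 202.7705]
 [  0.       0.       1.    ]] -0.04426167932625472 [ 0.4349 -0.76    0.5023]
[[-0.0008 -0.9601 -0.2796  0.0709]
 [ 1.     -0.0007 -0.0006  0.0001]
 [ 0.0003 -0.2796  0.9601 -0.1321]
 [ 0.      0.      0.      1.    ]] -0.048191916799372785 0.011 {'time': 0.15, 'q': array([ 1.0994,  0.3004,  1.5214,  0.    ,  1.3207, -0.0666]), 'joint_velocities': array([-0.0011, -0.0019, -0.0021, -0.0008,  0.0001,  0.0007]), 'effort': array([  0.0007, -54.3659, -36.1887,  -0.    ,   0.0031,  -0.    ]), 'tcp_pos': array([0.2165, 0.5054, 0.2419]), 'tcp_rot': array([-0.0001,  0.201 ,  0.9796, -0.0004]), 'wrist_force': array([-0.1409, -0.6405,  0.1333]), 'wrist_torque': array([ 0.0694, -0.0314, -0.0036]), 'width': 0.08521522887140182}
```

View pics/top1.png

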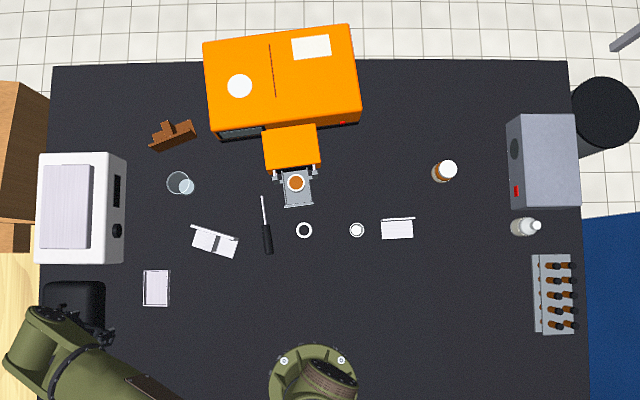

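View pics/side1.png

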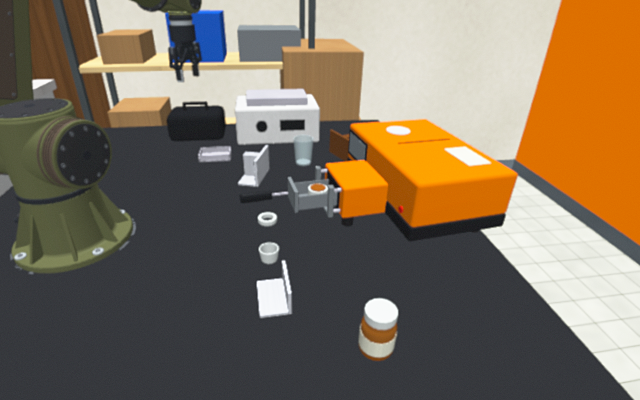

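The top view shows the orange analyser with its bay at about (291,148), the open drawer at (297,188), the ribbed bracket at (214,241) and the plain bracket at (397,229). The screwdriver is at (266,225), the ring at (304,230), the cup at (357,230), the beaker at (180,183) and the jar at (444,171). The brown look-alike is at (172,135).

Run:
```python
from h import *
f=load('top1.png')['frame'][:,:,::-1]
cv2.imwrite('pics/c1.png',cv2.resize(f[120:265,180:340],None,fx=4,fy=4,interpolation=cv2.INTER_CUBIC))
t=load('top1.png')
for n,uv,z in [('cover',(214,241),.04),('bayL',(264,169),.105),('bayR',(321,165),.105),('drawFL',(285,207),.093),('drawFR',(312,204),.093)]: print(n,onz(t,uv,z).round(3))
```

```text
cover [0.411 0.269 0.04 ]
bayL [0.6   0.123 0.105]
bayR [ 0.61  -0.029  0.105]
drawFL [0.499 0.068 0.093]
drawFR [ 0.506 -0.004  0.093]
```

View pics/c1.png

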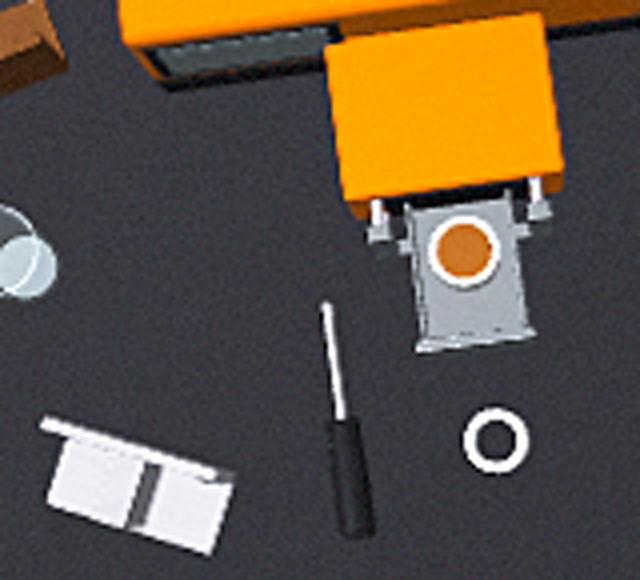

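View pics/wrist1.png

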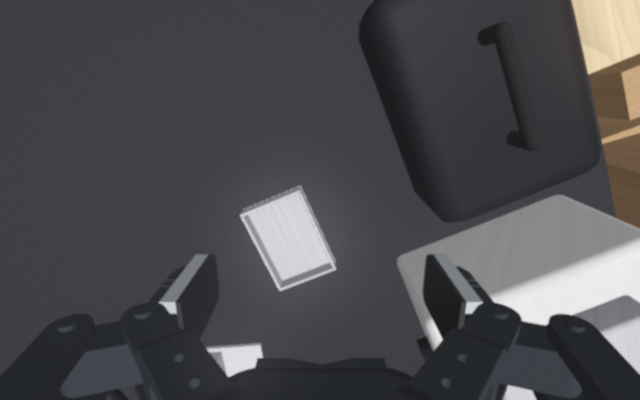

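```bash
cat >> h.py <<'E'
def rows(T,head,n,gain=1):
    "print tool-frame rows to reach TCP T with tool-x heading head (deg), tool down"
    s=r.sense(); R=q2R(s['tcp_rot']); p=np.array(s['tcp_pos']); h=np.degrees(np.arctan2(R[1,0],R[0,0]))
    dh=(head-h+180)%360-180; d=(np.array(T)-p)/n; out=[]
    for i in range(n):
        a=np.radians(h+dh*i/n); x=np.array([np.cos(a),np.sin(a),0]); y=np.array([np.sin(a),-np.cos(a),0])
        out.append([round(float(v),4) for v in (d@x,d@y,-d[2])]+[round(float(-dh/n),2)])
    print('now',p.round(4),'head',round(h,2),'tilt',(R[:,2]).round(4)); print(out)
E
python3 - <<'E'
from h import *
rows([.36,.30,.24],164,5)
E
```

```text
now [0.2165 0.5054 0.2419] head 156.81 tilt [-4.e-04 -8.e-04 -1.e+00]
[[-0.0426, -0.0265, 0.0004, -1.44], [-0.0419, -0.0275, 0.0004, -1.44], [-0.0412, -0.0286, 0.0004, -1.44], [-0.0404, -0.0296, 0.0004, -1.44], [-0.0397, -0.0306, 0.0004, -1.44]]
```

Emit:
jog_arm(plan=[[[-0.0426, -0.0265, 0, -1.44], [-0.042, -0.0275, 0, -1.44], [-0.041, -0.0286, 0, -1.44], [-0.0404, -0.0296, 0, -1.44], [-0.04, -0.0306, 0, -1.44], [0, 0, 0, 0], [0, 0, 0, 0]]])

```text
time: 1.02
tcp_pos: [0.3602, 0.3002, 0.2422]
tcp_rot: [-0.0, 0.139, 0.99, 0.0]
wrist_force: [0.5, 0.9, -1.3]
width: 0.0854
```

Run:
```python
from h import *
grab('wrist','w2.png')
rows([.44,.03,.24],184.5,6)
```

```text
now [0.3599 0.3005 0.2422] head 164.03 tilt [-3.e-04  0.e+00 -1.e+00]
[[-0.0252, -0.0397, 0.0004, -3.41], [-0.0228, -0.0411, 0.0004, -3.41], [-0.0203, -0.0424, 0.0004, -3.41], [-0.0178, -0.0435, 0.0004, -3.41], [-0.0152, -0.0445, 0.0004, -3.41], [-0.0125, -0.0453, 0.0004, -3.41]]
```

View pics/w2.png

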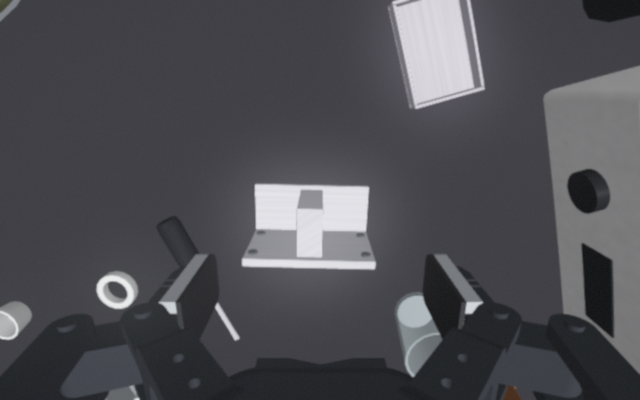

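The wrist view shows the ribbed cover. The plate's top edge runs from (243,264) to (375,267), the foot's front edge from (255,185) to (368,187), and the rib's top is at about x 297–323, rows 207–256. It is aligned to within about 1° of the tool.

Run:
```python
from h import *
t=load('top1.png'); w=load('w2.png')
for a,b in [((243,267),(238.2,239)),((375,268),(190.2,225.5))]:
    p,e=tri(w,a,t,b); print('tri',p.round(4),round(e,4))
g=w['frame'].astype(int).sum(2)//3
for c in (248,260,280,290,340,350,360,370): print(c,g[222:274:1,c])
for rr in (192,215,230,245): print(rr,g[rr,285:335])
B=[onz(w,u,.08) for u in [(243,268),(375,268)]]; F=[onz(w,u,.006) for u in [(255,185),(368,187)]]
for A in (B,F):
    d=A[1]-A[0]; print(np.array(A).round(4),np.linalg.norm(d),np.degrees(np.arctan2(-d[0],d[1])),(A[0]+A[1])/2)
```

```text
tri [0.4202 0.2002 0.0692] 0.0115
tri [0.4525 0.3249 0.0845] 0.0012
248 [ 86  88  87  88  89  88  88  88  87  86  88  88  88  86  87  87  87  87
  86  88  88  91  99 110 123 132 135 131 118 106 108 120 133 141 142 152
 182 210 222 225 226 226 223 207 169 112  83  82  81  80  81  80]
260 [227 226 228 228 228 226 211 169 130 101  93 105 124 135 142 144 145 145
 144 144 144 144 144 144 144 144 144 145 146 145 146 147 147 145 145 148
 165 197 220 227 227 228 227 222 195 135  90  85  84  83  84  83]
280 [229 227 228 228 228 226 217 195 162 148 147 147 148 147 148 148 150 149
 148 148 148 148 149 150 148 148 149 148 149 148 149 150 150 149 147 147
 156 188 217 227 228 229 229 224 203 153 104  91  90  89  89  88]
290 [230 228 228 228 229 227 225 211 172 150 149 150 149 150 150 150 150 150
 150 149 149 150 150 150 150 149 150 149 149 150 149 149 150 150 149 149
 156 184 213 226 228 229 229 225 212 175 120  93  92  90  90  89]
340 [228 228 229 228 228 228 227 224 210 173 151 149 147 147 147 147 148 148
 148 148 149 147 147 146 147 148 148 147 147 146 147 145 146 146 147 146
 146 152 175 204 2
[... 1075 characters left out ...]
228 228 228 229 229 229 229 228 229]
230 [170 171 171 172 171 172 173 173 172 174 172 179 211 222 223 224 223 224
 225 226 226 226 226 226 226 225 225 225 225 226 226 227 227 226 227 226
 222 208 198 200 209 208 207 207 207 208 209 209 209 209]
245 [150 150 150 150 150 150 150 150 149 150 152 177 216 224 223 224 224 224
 225 225 225 225 225 225 226 225 223 222 222 223 223 224 225 225 225 225
 214 171 149 149 150 149 149 149 148 148 149 148 148 149]
[[0.4213 0.2071 0.08  ]
 [0.4553 0.3255 0.08  ]] 0.12315709936754761 -16.029519463825185 [0.43832028 0.26630626 0.08      ]
[[0.3631 0.2252 0.006 ]
 [0.3992 0.3425 0.006 ]] 0.12270292525114271 -17.125973531298033 [0.38115802 0.28382972 0.006     ]
```

Emit:
jog_arm(plan=[[[-0.0252, -0.0397, 0, -3.41], [-0.0228, -0.041, 0, -3.41], [-0.0203, -0.0424, 0, -3.41], [-0.0178, -0.0435, 0, -3.41], [-0.0152, -0.0445, 0, -3.41], [-0.0125, -0.0453, 0, -3.41], [0, 0, 0, 0], [0, 0, 0, 0]]], grip=-1)

```text
time: 2.08
tcp_pos: [0.4401, 0.0306, 0.2422]
tcp_rot: [-0.0, -0.039, 0.999, 0.0]
wrist_force: [-0.2, 0.2, -1.0]
width: 0.0001
```

Run:
```python
from h import *
grab('wrist','w3.png')
rows([.44,.03,.24],184.5,1)
```

```text
now [0.44   0.0308 0.2422] head -175.47 tilt [-2.e-04  2.e-04 -1.e+00]
[[0.0001, -0.0008, 0.0022, 0.03]]
```

View pics/w3.png

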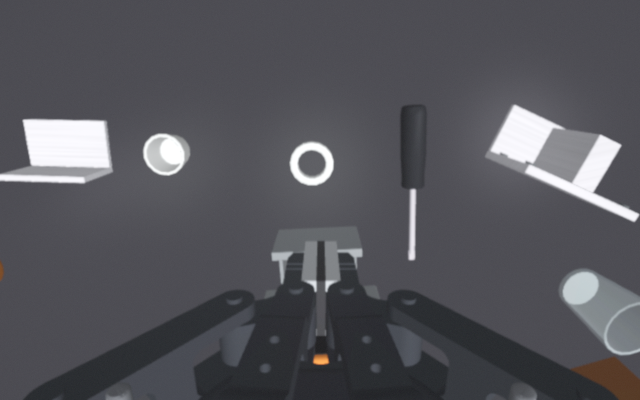

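Run:
```python
from h import *
t=load('top1.png'); w=load('w3.png')
hsv=cv2.cvtColor(t['frame'],cv2.COLOR_RGB2HSV)
V=hsv[:,:,2]; m=((hsv[:,:,0]>8)&(hsv[:,:,0]<25)&(hsv[:,:,1]>180)&(V>235)).astype(np.uint8)
m[:120]=0;m[:, :255]=0;m[:,330:]=0;m[176:]=0
for c in range(268,318,6): print(c,hsv[158:180,c,2])
pts=[]
for c in range(270,317):
    k=np.where(m[:,c])[0]
    if len(k): pts.append((c,k.max()+.5))
P=np.array([onz(t,p,.105) for p in pts])
def fit(P,name):
    vx,vy,x0,y0=cv2.fitLine(P[:,:2].astype(np.float32),cv2.DIST_HUBER,0,.001,.001).ravel(); 
    h=np.degrees(np.arctan2(vy,vx)); print(name,'dir',round(h,2),'pt',x0,y0,'ext',P[:,:2].min(0),P[:,:2].max(0))
fit(P,'bayfront')
L=[];Rr=[]
for rr in range(132,160):
    k=np.where(m[rr])[0]
    if len(k): L.append((k.min()-.5,rr));Rr.append((k.max()+.5,rr))
fit(np.array([onz(t,p,.105) for p in L]),'bayL');fit(np.array([onz(t,p,.105) for p in Rr]),'bayR')
for n,uv,z in [('botL',(278,231),.037),('botR',(359,229),.037),('topL',(273,258),.093),('topR',(362,255),.093)]: print(n,onz(w,uv,z))
g=w['frame'].astype(int).sum(2)//3
for c in (280,290,345,355): print(c,g[224:264,c])
for rr in (251,253): print(g[rr,266:280],g[rr,354:368])
```

```text
268 [254 254 255 254 254 254 255 255 255 255 255 255 115 125 149 105  69  71
  67  64  64  61]
274 [254 254 254 254 254 254 254 254 255 255 255 146 255 255 255 255 255 255
 213 180 192 216]
280 [254 254 254 254 254 254 254 255 255 255 179  44   9   9   0  15  60  59
  55  57  52  48]
286 [254 254 254 254 254 254 255 255 255 226  46  17  22   6 151 190 189 186
 185 180 185 176]
292 [254 254 254 254 254 255 255 255 253  69  18  18   3  91 196 184 202 255
 244 202 197 204]
298 [254 254 254 254 254 255 255 255  79  23  13   9  93 202 185 178 255 255
 217 197 199 201]
304 [254 254 254 254 255 255 255  91  27  23   0  40 201 183 182 178 178 179
 181 171 183 198]
310 [254 254 254 255 255 255 125  46  20  16  21  16  68  56  64  54  51  87
 193 185 196 120]
316 [254 254 255 255 255 165 119 123 125 127  80  60 154 190 189 205 125  62
  64  71  73  62]
bayfront dir -82.54 pt 0.6077552 0.04575371 ext [ 0.59882061 -0.01575655] [0.61660039 0.10722848]
bayL dir 8.29 pt 0.6679107 0.12794718 ext [0.62751966 0.12206968] [0.70191833 0.13329351]
bayR dir 6.86 pt 0.6550351 -0.022576747 ext [ 0.62598059 
[... 408 characters left out ...]
4 105 105 105 104 104 104 105 103 103 104
 103 104 103 103 103 104 102 103 108 135 167 179 167 134  92  64  57  56
  55  56  62  71]
345 [ 85  88  94 102 105 104 105 104 104 104 104 104 104 102 103 104 104 103
 103 104 104 103 103 104 114 145 173 169 129  76  55  55  55  56  55  57
  55  56  60  71]
355 [ 86  88  94 101 103 104 102 105 104 104 103 104 104 103 103 102 102 103
 103 102 103 103 103 109 135 168 186 189 189 189 188 188 183 173 169 167
 165 164 156 143]
[ 81  82  83  82  85  92 104 111 111 112 112 113 114 114] [190 189 190 190 190 190 189 177 131  90  81  83  81  82]
[ 83  82  82  83  92 128 164 173 174 174 175 175 175 175] [188 189 188 189 189 189 188 176 132  90  82  82  83  82]
```

Run:
```python
from h import *
rows([.474,.029,.242],187.2,1); rows([.474,.029,.066],187.2,4)
t=load('top1.png')
for n,uv in [('ring',(304,230)),('cup',(357,230)),('sd1',(262,197)),('sd2',(268,252))]: print(n,onz(t,uv,.01).round(3))
```

```text
now [0.44   0.0308 0.2422] head -175.47 tilt [-2.e-04  2.e-04 -1.e+00]
[[-0.0337, -0.0045, 0.0002, -2.67]]
now [0.44   0.0308 0.2422] head -175.47 tilt [-2.e-04  2.e-04 -1.e+00]
[[-0.0084, -0.0011, 0.0441, -0.67], [-0.0084, -0.0012, 0.0441, -0.67], [-0.0084, -0.0013, 0.0441, -0.67], [-0.0084, -0.0014, 0.0441, -0.67]]
ring [0.441 0.02  0.01 ]
cup [ 0.439 -0.13   0.01 ]
sd1 [0.536 0.139 0.01 ]
sd2 [0.38  0.122 0.01 ]
```

Emit:
jog_arm(plan=[[[-0.0084, -0.001, 0.044, -0.67], [-0.0084, -0.001, 0.044, -0.67], [-0.0084, -0.001, 0.044, -0.67], [-0.0084, -0.001, 0.044, -0.67], [0, 0, 0, 0], [-0.012, 0, 0, 0], [-0.012, 0, 0, 0], [-0.012, 0, 0, 0], [-0.012, 0, 0, 0], [-0.012, 0, 0, 0], [-0.012, 0, 0, 0], [-0.012, 0, 0, 0]]])

```text
time: 3.62
tcp_pos: [0.5582, 0.0393, 0.0662]
tcp_rot: [-0.0, -0.062, 0.998, 0.0]
wrist_force: [-1.1, 0.2, 0.4]
width: -0.0004
```

Emit:
jog_arm(plan=[[[-0.01, 0, 0, 0], [-0.006, 0, 0, 0], [-0.004, 0, 0, 0], [-0.003, 0, 0, 0], [0, 0, 0, 0]]])

```text
time: 4.25
tcp_pos: [0.5803, 0.0421, 0.0663]
tcp_rot: [0.0, -0.062, 0.998, -0.0]
wrist_force: [-0.3, 0.6, 0.5]
width: -0.0001
```

Emit:
jog_arm(plan=[[[-0.002, 0, 0, 0], [-0.002, 0, 0, 0], [0, 0, 0, 0]]])

```text
time: 4.62
tcp_pos: [0.5843, 0.0426, 0.0664]
tcp_rot: [0.0, -0.062, 0.998, -0.0]
wrist_force: [-0.2, -0.2, -0.3]
width: -0.0005
```

Emit:
jog_arm(plan=[[[-0.002, 0, 0, 0], [-0.002, 0, 0, 0], [0, 0, 0, 0]]])

```text
time: 5.0
tcp_pos: [0.5885, 0.0431, 0.0663]
tcp_rot: [0.0, -0.062, 0.998, -0.0]
wrist_force: [-0.5, 0.8, -0.2]
width: 0.0
```

Emit:
jog_arm(plan=[[[-0.002, 0, 0, 0], [0, 0, 0, 0]]])

```text
time: 5.25
tcp_pos: [0.5891, 0.0433, 0.0662]
tcp_rot: [-0.002, -0.062, 0.998, -0.0]
wrist_force: [-13.2, -1.5, 8.3]
width: 0.0003
```

Emit:
jog_arm(plan=[[[0.012, 0, 0, 0], [0.03, 0, -0.03, 0], [0.03, 0, -0.06, 0], [0.01, 0, -0.06, 0], [0, 0, -0.05, 0], [0, 0, 0, 0], [0, 0, 0, 0]]], grip=1)

```text
time: 6.12
tcp_pos: [0.5104, 0.0334, 0.2613]
tcp_rot: [-0.0, -0.062, 0.998, 0.0]
wrist_force: [0.1, 0.6, -0.3]
width: 0.0854
```

Run:
```python
from h import *
w=grab('wrist','w4.png'); t=grab('top','t2.png')
a=w['frame'][:,:,::-1][160:400,150:490]; b=t['frame'][:,:,::-1][150:195,245:345]
a=cv2.resize(a,(600,424));b=cv2.resize(b,(600,170) if 0 else (600,270),interpolation=cv2.INTER_CUBIC)
cv2.imwrite('pics/c4.png',np.vstack([a,b])[:700][:424+176])
h=np.radians(163.5)
rows([.408,.275,.24],163.5,7)
```

```text
now [0.5104 0.0334 0.2607] head -172.85 tilt [-0.0022  0.     -1.    ]
[[0.0102, 0.0361, 0.003, 3.38], [0.0123, 0.0354, 0.003, 3.38], [0.0144, 0.0346, 0.003, 3.38], [0.0164, 0.0337, 0.003, 3.38], [0.0184, 0.0327, 0.003, 3.38], [0.0203, 0.0315, 0.003, 3.38], [0.0221, 0.0303, 0.003, 3.38]]
```

View pics/c4.png

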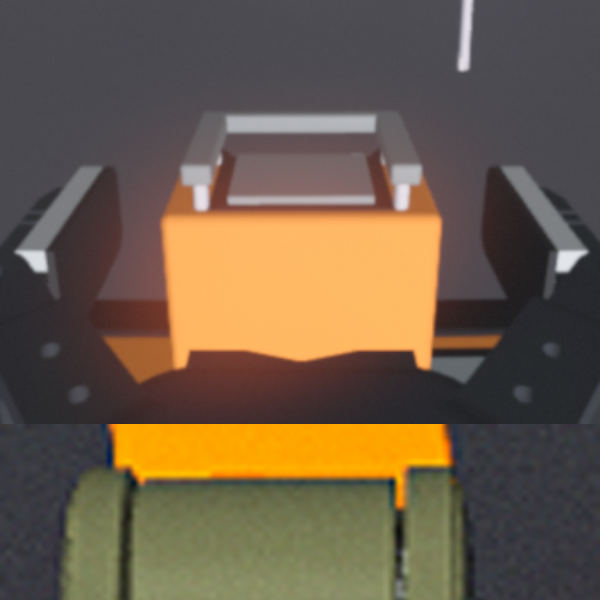

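The drawer is home between the posts. The seal posts' top front edge is at crop row ~165, with outer corners at (182,165) and (421,165). The frame's bottom outer corners are at (204,112) and (399,112). It looks parallel to the tool.

Run:
```python
from h import *
w=load('w4.png'); g=w['frame'].astype(int).sum(2)//3
for c in (258,264,382,378): print(c,list(g[244:268,c]))
for rr in (257,260): print(rr,list(g[rr,244:262]),list(g[rr,380:398]))
for c in (290,320,350): print('bot',c,list(g[216:232,c]), 'bay',list(g[276:288,c]))
c=lambda x,y:(149.5+(x+.5)*340/600,159.5+(y+.5)*240/424)
for z,ps in [(.105,[(182,165),(421,165)]),(.025,[(204,112),(399,112)]),(.105,[(163,217),(440,217)])]:
    A=[onz(w,c(*p),z) for p in ps]; d=A[0]-A[1]; m=(A[0]+A[1])/2
    print(np.array(A).round(4),'len',np.linalg.norm(d).round(4),'head',np.degrees(np.arctan2(A[0][0]-A[1][0],A[1][1]-A[0][1])),'mid',m.round(4))
```

```text
258 [np.int64(101), np.int64(103), np.int64(102), np.int64(104), np.int64(103), np.int64(103), np.int64(104), np.int64(106), np.int64(115), np.int64(138), np.int64(162), np.int64(175), np.int64(181), np.int64(182), np.int64(181), np.int64(182), np.int64(181), np.int64(180), np.int64(180), np.int64(176), np.int64(163), np.int64(141), np.int64(125), np.int64(121)]
264 [np.int64(102), np.int64(102), np.int64(103), np.int64(104), np.int64(104), np.int64(105), np.int64(105), np.int64(106), np.int64(115), np.int64(138), np.int64(162), np.int64(176), np.int64(182), np.int64(182), np.int64(183), np.int64(182), np.int64(182), np.int64(182), np.int64(182), np.int64(183), np.int64(192), np.int64(211), np.int64(224), np.int64(228)]
382 [np.int64(102), np.int64(102), np.int64(103), np.int64(103), np.int64(104), np.int64(104), np.int64(103), np.int64(106), np.int64(121), np.int64(149), np.int64(171), np.int64(183), np.int64(187), np.int64(187), np.int64(187), np.int64(186), np.int64(185), np.int64(185), np.int64(183), np.int64(177), np.int64(166), np.int64(155), np.int64(152), np.int64(153)]
378 [
[... 2338 characters left out ...]
t64(82), np.int64(82), np.int64(87), np.int64(99), np.int64(118), np.int64(148), np.int64(172), np.int64(184), np.int64(185), np.int64(183), np.int64(183), np.int64(182)] bay [np.int64(99), np.int64(84), np.int64(92), np.int64(106), np.int64(120), np.int64(134), np.int64(147), np.int64(161), np.int64(169), np.int64(174), np.int64(176), np.int64(179)]
[[ 0.5839 -0.019   0.105 ]
 [ 0.5688  0.1022  0.105 ]] len 0.1221 head 7.091494644222161 mid [0.5763 0.0416 0.105 ]
[[ 0.5851 -0.0196  0.025 ]
 [ 0.5699  0.1032  0.025 ]] len 0.1238 head 7.093629693121152 mid [0.5775 0.0418 0.025 ]
[[ 0.6151 -0.0269  0.105 ]
 [ 0.5971  0.1176  0.105 ]] len 0.1456 head 7.089271676092902 mid [0.6061 0.0453 0.105 ]
```

Emit:
jog_arm(plan=[[[0.01, 0.036, 0.003, 3.38], [0.0123, 0.0354, 0.003, 3.38], [0.0144, 0.0346, 0.003, 3.38], [0.0164, 0.0337, 0.003, 3.38], [0.0184, 0.0327, 0.003, 3.38], [0.0203, 0.0315, 0.003, 3.38], [0.022, 0.0303, 0.003, 3.38], [0, 0, 0, 0], [0, 0, 0, 0]]])

```text
time: 7.35
tcp_pos: [0.4087, 0.2746, 0.2404]
tcp_rot: [-0.0, 0.143, 0.99, -0.0]
wrist_force: [0.6, -0.4, -0.3]
width: 0.0855
```

Run:
```python
from h import *
w=grab('wrist','w5.png')
cv2.imwrite('pics/c5.png',cv2.resize(w['frame'][:,:,::-1][180:380,160:480],(800,500),interpolation=cv2.INTER_CUBIC))
rows([.408,.275,.058],163.5,6)
print(onz(w,(320,300),.074))
```

```text
now [0.4089 0.2743 0.2407] head 163.49 tilt [-7.e-04 -6.e-04 -1.e+00]
[[0.0002, 0.0001, 0.0304, -0.0], [0.0002, 0.0001, 0.0304, -0.0], [0.0002, 0.0001, 0.0304, -0.0], [0.0002, 0.0001, 0.0304, -0.0], [0.0002, 0.0001, 0.0304, -0.0], [0.0002, 0.0001, 0.0304, -0.0]]
[0.52460734 0.2393792  0.074     ]
```

View pics/c5.png

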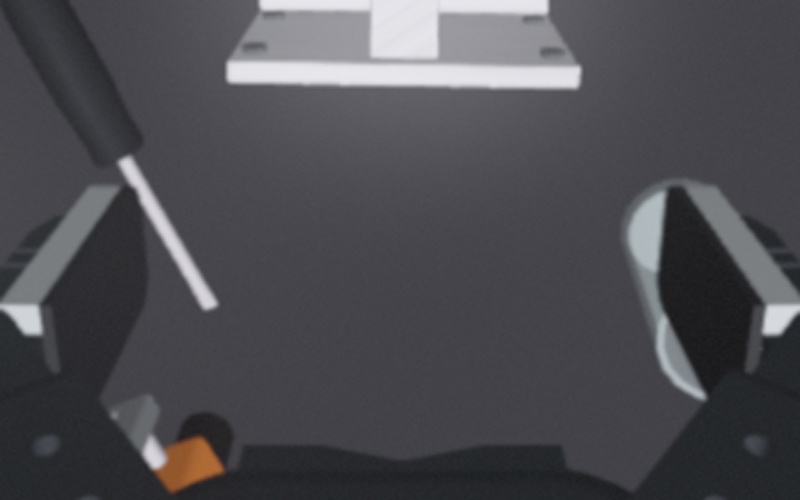

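The plate's top back edge runs from crop (227,83) to (580,87) and the rib top spans columns 370–438. I check the position against the earlier one.

Run:
```python
from h import *
w=load('w5.png'); w2=load('w2.png')
c=lambda x,y:(159.5+(x+.5)/2.5,179.5+(y+.5)/2.5)
A=[onz(w,c(*p),.08) for p in [(227,83),(580,87)]]; d=A[1]-A[0]; m=(A[0]+A[1])/2
h=np.arctan2(-d[0],d[1]); x=np.array([np.cos(h),np.sin(h),0])
print(np.array(A).round(4),np.linalg.norm(d),np.degrees(h),m,'rib',m-.032*x)
print([tri(w,c(*p),w2,q) for p,q in [((227,83),(243,267.5)),((580,87),(375.5,269))]])
rows([*(m-.032*x)[:2],.058],180+np.degrees(h),6)
```

```text
[[0.4193 0.2067 0.08  ]
 [0.4561 0.3258 0.08  ]] 0.12470501473724922 -17.174129567224913 [0.43772744 0.26623241 0.08      ] rib [0.40715426 0.27568126 0.08      ]
[(array([0.41787075, 0.20911429, 0.08626284]), np.float64(0.0012128857262619246)), (array([0.45544643, 0.32563833, 0.08179584]), np.float64(5.4959167440347225e-05))]
now [0.4089 0.2743 0.2407] head 163.49 tilt [-7.e-04 -6.e-04 -1.e+00]
[[0.0003, 0.0001, 0.0304, 0.11], [0.0003, 0.0001, 0.0304, 0.11], [0.0003, 0.0001, 0.0304, 0.11], [0.0003, 0.0001, 0.0304, 0.11], [0.0003, 0.0001, 0.0304, 0.11], [0.0003, 0.0001, 0.0304, 0.11]]
```

Emit:
jog_arm(plan=[[[0.002, 0.0008, 0.04, 0.7], [0, 0, 0.05, 0], [0, 0, 0.05, 0], [0, 0, 0.035, 0], [0, 0, 0.0215, 0], [0, 0, 0, 0]]])

```text
time: 8.15
tcp_pos: [0.4067, 0.2752, 0.0435]
tcp_rot: [-0.001, 0.15, 0.989, -0.001]
wrist_force: [0.2, 0.5, 0.5]
width: 0.0855
```

Emit:
jog_arm(plan=[[[0, 0, 0, 0], [0, 0, 0, 0], [0, 0, 0, 0], [0, 0, 0, 0], [0, 0, 0, 0], [0, 0, 0, 0]]], grip=-1)

```text
time: 8.9
tcp_pos: [0.4073, 0.2765, 0.0454]
tcp_rot: [0.0, 0.15, 0.989, 0.0]
wrist_force: [-2.1, -1.5, 6.7]
width: 0.0235
```

Emit:
jog_arm(plan=[[[0, 0, -0.005, 0], [0, 0, -0.02, 0], [0, 0, -0.03, 0], [0, 0, -0.035, 0], [0, 0, 0, 0], [0, 0, 0, 0]]])

```text
time: 9.65
tcp_pos: [0.4065, 0.276, 0.1336]
tcp_rot: [-0.001, 0.15, 0.989, -0.0]
wrist_force: [-1.5, 0.0, -4.7]
width: 0.0234
```

Run:
```python
from h import *
print(r.sense()['wrist_force'],r.sense()['wrist_torque'])
rows([.498,.032,.136],187.1,9)
```

```text
[-1.50410596  0.02899747 -4.74932543] [0.03090115 0.04363195 0.02545653]
now [0.4065 0.276  0.1336] head 162.78 tilt [-1.4e-03 -8.0e-04 -1.0e+00]
[[-0.0177, -0.0229, -0.0003, -2.7], [-0.0166, -0.0237, -0.0003, -2.7], [-0.0155, -0.0245, -0.0003, -2.7], [-0.0143, -0.0252, -0.0003, -2.7], [-0.0131, -0.0258, -0.0003, -2.7], [-0.0119, -0.0264, -0.0003, -2.7], [-0.0106, -0.0269, -0.0003, -2.7], [-0.0094, -0.0274, -0.0003, -2.7], [-0.0081, -0.0278, -0.0003, -2.7]]
```

Emit:
jog_arm(plan=[[[-0.0177, -0.0229, 0, -2.7], [-0.0166, -0.0237, 0, -2.7], [-0.0155, -0.0245, 0, -2.7], [-0.0143, -0.0252, 0, -2.7], [-0.0131, -0.0258, 0, -2.7], [-0.0119, -0.0264, 0, -2.7], [-0.0106, -0.0269, 0, -2.7], [-0.0094, -0.0274, 0, -2.7], [-0.0081, -0.0278, 0, -2.7], [0, 0, 0, 0], [0, 0, 0, 0]]])

```text
time: 11.02
tcp_pos: [0.4978, 0.0326, 0.1336]
tcp_rot: [-0.001, -0.061, 0.998, 0.0]
wrist_force: [-0.2, 0.2, -3.2]
width: 0.0232
```

Run:
```python
from h import *
print(r.sense()['wrist_force'],r.sense()['wrist_torque'])
rows([.504,.0325,.0705],187.1,3)
w=grab('wrist','w6.png');s=grab('side','s6.png')
a=cv2.resize(w['frame'][:,:,::-1][120:320,160:480],(640,400));b=cv2.resize(s['frame'][:,:,::-1][110:230,270:400],(200,185))
o=np.zeros((400,800,3),np.uint8);o[:,:640]=a;o[:185,640:]=b[:,:160];cv2.imwrite('pics/c6.png',o)
```

```text
[-0.24570033  0.1563849  -3.20281509] [-0.0017714   0.05971684 -0.0076843 ]
now [0.4978 0.0326 0.1336] head -172.95 tilt [-2.e-03  1.e-04 -1.e+00]
[[-0.0021, -0.0003, 0.021, -0.02], [-0.0021, -0.0003, 0.021, -0.02], [-0.0021, -0.0003, 0.021, -0.02]]
```

View pics/c6.png

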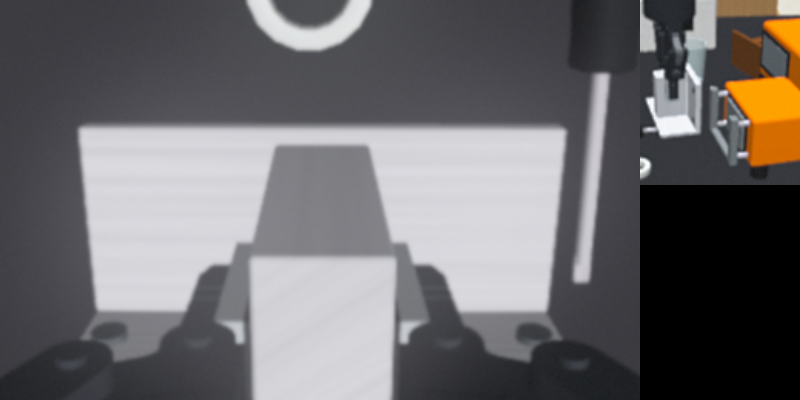

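The cover hangs level in the jaws. Its foot's front edge runs from (80,126) to (566,128) in the crop, and the side view shows the plate clear of the seal.

Run:
```python
from h import *
w=load('w6.png'); s=r.sense(); p=np.array(s['tcp_pos'])
for z in (.086,.090,.094,.098):
    A=[onz(w,(160+x/2,120+y/2),z) for x,y in [(80,127),(566,129)]]; d=A[1]-A[0]; h=np.arctan2(-d[0],d[1]); m=(A[0]+A[1])/2
    u=np.array([np.cos(h),np.sin(h)]); o=m[:2]+.06*u; e=p[:2]-o
    print(z,'width',np.linalg.norm(d).round(4),'head',np.degrees(h).round(2),'origin',o.round(4),'tcp in cover',(e@u).round(4),(-e[0]*u[1]+e[1]*u[0]).round(4))
```

```text
0.086 width 0.1292 head 6.75 origin [0.532 0.037] tcp in cover -0.0343 0.0
0.09 width 0.1263 head 6.75 origin [0.531  0.0368] tcp in cover -0.0333 0.0
0.094 width 0.1234 head 6.75 origin [0.53   0.0367] tcp in cover -0.0323 0.0001
0.098 width 0.1205 head 6.75 origin [0.5291 0.0365] tcp in cover -0.0313 0.0001
```

Emit:
jog_arm(plan=[[[0, 0, 0.022, 0], [0, -0.0009, 0.022, -0.1], [0, 0, 0.019, 0], [0, 0, 0, 0], [-0.012, 0, 0, 0], [-0.012, 0, 0, 0], [-0.01, 0, 0, 0], [-0.005, 0, 0, 0], [0, 0, 0, 0], [0, 0, 0, 0]]])

```text
time: 12.38
tcp_pos: [0.5369, 0.0362, 0.0716]
tcp_rot: [-0.0, -0.063, 0.998, 0.0]
wrist_force: [-0.4, 0.3, -2.9]
width: 0.0234
```

Emit:
jog_arm(plan=[[[-0.003, 0, 0, 0], [-0.003, 0, 0, 0], [0, 0, 0, 0], [0, 0, 0, 0]]])

```text
time: 12.88
tcp_pos: [0.5431, 0.037, 0.0716]
tcp_rot: [-0.0, -0.063, 0.998, 0.0]
wrist_force: [-0.7, -0.4, -3.9]
width: 0.0231
```

Emit:
jog_arm(plan=[[[-0.003, 0, 0, 0], [0, 0, 0, 0], [0, 0, 0, 0]]])

```text
time: 13.25
tcp_pos: [0.546, 0.0374, 0.0716]
tcp_rot: [-0.0, -0.063, 0.998, -0.0]
wrist_force: [-0.7, 0.0, -3.7]
width: 0.0234
```

Emit:
jog_arm(plan=[[[-0.003, 0, 0.001, 0], [0, 0, 0, 0], [0, 0, 0, 0]]])

```text
time: 13.62
tcp_pos: [0.549, 0.0378, 0.0707]
tcp_rot: [-0.0, -0.063, 0.998, -0.0]
wrist_force: [-4.3, -0.7, -1.7]
width: 0.0235
```

Emit:
jog_arm(plan=[[[-0.003, 0, 0, 0], [0, 0, 0, 0], [0, 0, 0, 0]]])

```text
time: 14.0
tcp_pos: [0.5517, 0.0381, 0.0706]
tcp_rot: [-0.0, -0.063, 0.998, -0.0]
wrist_force: [-7.4, -0.6, 0.7]
width: 0.023
```

Emit:
jog_arm(plan=[[[-0.003, 0, 0, 0], [0, 0, 0, 0], [0, 0, 0, 0], [0, 0, 0, 0]]])

```text
time: 14.5
tcp_pos: [0.5543, 0.0384, 0.0705]
tcp_rot: [-0.001, -0.063, 0.998, -0.0]
wrist_force: [-9.9, -1.0, 1.2]
width: 0.0233
```

Run:
```python
from h import *
F=[]
w=grab('wrist','w7.png'); 
for i in range(5):
    s=r.sense(); F.append(s['wrist_force']); sd=grab('side','s7.png')
print(np.array(F).round(1),s['wrist_torque'],s['tcp_pos'],s['tcp_rot'])
a=cv2.resize(w['frame'][:,:,::-1][120:320,160:480],(640,400))
b=cv2.resize(sd['frame'][:,:,::-1][150:230,310:400],(450,400),interpolation=cv2.INTER_CUBIC)
a=a[:,:350+250];o=np.hstack([cv2.resize(a,(400,267)),np.zeros((267,0,3),np.uint8)])
O=np.zeros((400,800,3),np.uint8);O[:267,:400]=o;O[:, 400:]=b[:,:400];cv2.imwrite('pics/c7.png',O)
g=w['frame'].astype(int).sum(2)//3
print(g[176:196,210],g[176:196,430]); print(g[195,190:215],g[195,425:455])
```

```text
[[ -9.9  -1.3   1.4]
 [-10.6  -0.7   1.5]
 [ -9.7  -1.5   0.7]
 [-10.7  -1.7   1.3]
 [-10.1  -2.1   0.9]] [-0.11860184  1.32887154  0.45767631] [0.55434789 0.0384314  0.07050148] [-9.40632011e-04 -6.28866206e-02  9.98020231e-01 -7.98407268e-05]
[ 76  76  76  77  78  90 112 138 172 199 212 213 213 214 215 216 216 215
 213 211] [ 78  79  80  79  82  98 123 150 183 203 211 212 213 214 215 216 217 218
 216 216]
[ 74  76  76  76  76  77  77  79  82 111 163 198 210 211 211 211 211 211
 211 211 211 211 211 211 211] [216 216 216 216 216 216 216 215 215 216 216 216 215 216 216 209 181 130
  90  79  78  80  78  78  76  78  77  78  76  75]
```

View pics/c7.png

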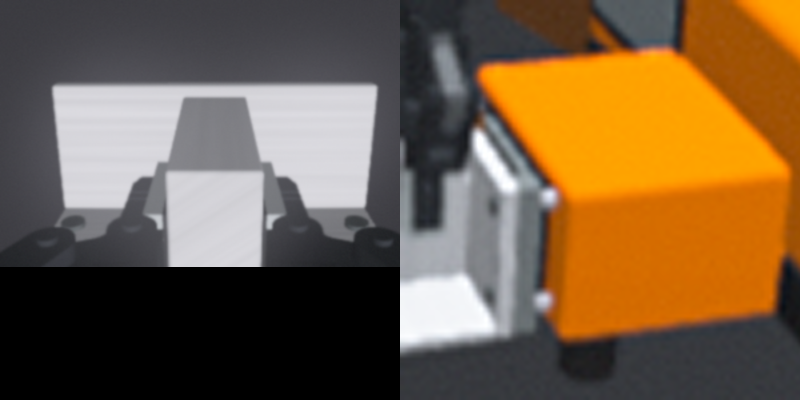

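The cover sits flush on the frame with about 10 N of push. A moment about z of 0.46 N·m suggests one post carries most of the load, so I trim the yaw slightly.

Emit:
jog_arm(plan=[[[0, 0, 0, -0.4], [0, 0, 0, 0], [0, 0, 0, 0], [0, 0, 0, 0]]])

```text
time: 15.3
tcp_pos: [0.5544, 0.0384, 0.0705]
tcp_rot: [-0.001, -0.066, 0.998, 0.0]
wrist_force: [-9.7, -0.6, 1.4]
width: 0.0235
```

Run:
```python
from h import *
s=r.sense(); print(s['wrist_force'],s['wrist_torque'],s['tcp_pos'],s['tcp_rot'])
```

```text
[-9.6801534  -0.63062511  1.40433595] [-0.10659258  1.37787526 -0.15704491] [0.55435149 0.03840295 0.07049786] [-9.30014067e-04 -6.58401486e-02  9.97829747e-01  8.23963147e-05]
```

Run:
```python
from h import *
r.job_done(); s=r.sense(); print(s['time'],s['wrist_force'],s['width'],s['tcp_pos'])
```

```text
the job is handed in; nothing more can be done
the job is handed in; nothing more can be done
```

The drawer is home, and I handed the job in with the cover gripped and pressed against the seal frame at about 10 N. I got no reading after handing in, and no verdict is reported.

- **Drawer:** I pushed it with closed fingers until it met a firm stop at 13 N, where I estimated home to be. The close-up afterwards showed it shut between the posts.
- **Cover:** I gripped it across the rib, with 23 mm between the fingers, and lifted it about 88 mm. The wrist camera confirmed that height. I then turned it to the analyser's heading of about 7°.
- **Push:** The wrist force read 9.7–10.7 N at the last checks. It had stayed flat against the frame, with no reading near 20 N.
- **Yaw trim:** The first press leaned on the left post, with a moment of 0.46 N·m about the vertical. I corrected the heading by 0.4° and the moment fell to -0.16 N·m.
- **Fit:** By calculation, the cover is about 0.5 mm off sideways. It stands about 25 mm above the bench, within a millimetre of the frame's height. The side camera, taken before the yaw trim, showed it flush on the frame.

One measurement disagreed: triangulating one plate corner with the top camera gave a poor match, 11 mm apart. I relied on the wrist camera views instead, which agreed with each other to about 2 mm in position.

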